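# Build the test-sieve stack on the shaker

### The arm

A 6-joint arm with a two-finger parallel gripper is mounted at the origin on a cart in front of the work surface, level with it; the furniture and walls round the work are solid. World frame = base frame: x ahead of the robot, y to its left, z up, the work surface at z = 0. Lengths are in mm, angles in rad, forces in N, time in s.
With the tool pointing down it reaches from about 275 to 750 mm from the base axis. Payload 10.2 kg.
Tool frame: the origin (TCP) lies between the finger pads; the fingertips stand 25 mm ahead of it and the grasp point (between the pads) lies 6 mm ahead of it (bot.finger_overhang is the z of the fingertips in the tool frame, in mm); z points along the fingers, y is the line along which they close (so a half turn about z gives the same grasp; the last joint's range is limited). The gripper opens to 85 mm and grips with 20 to 120 N. Pads are 22 mm wide; open, the fingers measure 114 mm over their backs; the gripper's body (76 mm by 85 mm) begins 54 mm behind the grasp point. The pads swing forward as they close: fully open they stand 13 mm farther back than shut.
Start: joints at [1.009, 0.313, 1.498, -0, 1.331, -0.223], TCP at [174.5, 495.158, 256.294] pointing down, gripper open.
Joint ranges: [-2.94, 2.94], [-0.97, 2.17], [0.19, 2.56], [-1.23, 4.37], [0.02, 3.11], [-2.88, 2.88]. Speed limits (rad/s): [2.39, 2.39, 3.01, 3.14, 3.14, 3.14].

### API

Orientations are given as [roll, pitch, yaw] about the fixed x, y, z axes, in that order (R = Rz(yaw) Ry(pitch) Rx(roll)).
In Python, from station import bot, get_image gives the robot as it stands. The module is installed in compiled form; this text tells all that it offers.
- The arm moves only by the tool drive_tool, never from a script. Its argument "commands" is a list of rows, each an object of numbers: "tx", "ty", "tz": the shift along the tool's x, y, z in mm; "rx", "ry", "rz": the turn, a rotation vector about the tool's x, y, z in degrees; "hand": the opening, from 0 (shut) to 1 (fully open). A call has 1 to 12 rows; each row shifts and turns the commanded pose from where the row before left it, along the tool's axes as they then stand; what a row does not reach is not made up. A row lasts 1/10 s, in which the tool goes at most 50 mm and 8.59 degrees, less where a joint would pass 70% of its speed; a pose out of reach is approached as far as the arm can. A call with a gripper value outside its range is refused whole. The fingers move at their own pace and stop on an object; "grip_force" is the grip in N (left out, the last holds). Time passes only in rows, so rows that do not move let the fingers close. It gives the time, the measured TCP pose, the force and the opening at its end, in the units of the state.
- bot.state(): the state, without advancing time (a new reading comes with each control period).
- get_image(name): name is "scene" or "top" or "wrist"; returns a dict with "pixels" (420x560x3 uint8, red, green, blue), "fovy" (degrees; the focal length in pixels is half the picture's height over the tangent of half this angle, whatever the lens; pixels are square), "cx", "cy" (the principal point, pixels), "R" (3x3) and "t" (3): a world point X has camera coordinates R X + t; the wrist camera has in their place "tool_from_camera" (4x4, takes a point from camera to tool coordinates, whose origin is the TCP and whose axes are the flange's). Camera axes: x right, y down, z forward; pixel columns grow to the right and rows downward; lengths in mm; the calibration is good to about 2 mm. A picture is of the moment at which its call begins: read the wrist's pose just before it. There is no depth.
- bot.finish_job(): hands the job in, once; it reports no verdict.
The state is a dict: "t": time; "joint_pos": joint angles; "dq": joint speeds; "joint_torque": joint torques, N m; "ee_pos": TCP position; "tcp_rot": TCP orientation; "contact_force": force on the tool from outside, world axes, zero at the start; "wrist_torque": the same for the moment, N m; "opening": opening from 0.0 (shut) to 1.0 (fully open).
Only numpy, scipy, OpenCV 4.12 (cv2) and the standard library are available. Lean on these libraries where they do the work, as an engineer would, in place of code of your own. Each camera call takes 0.05 s, during which the arm holds its last target. There are 200 camera calls.

### The job

Build the sieve stack on the round shaker base, adding one piece at a time: first the collecting pan into the base's seat, then the fine sieve, then the coarse sieve, and last the cover with the knob, each upright and fully seated in the one below. Let go of the stack, and do not shift or knock over the three small bottles standing among the pieces.

Things in the scene. Friction and masses are not known exactly. Their poses are not given: they have to be found in the camera images.
- seat (a point): Shaker base: a low round grey pedestal, 120 mm across and 30 mm high, fixed to the worktop, with a steel ring (63 mm outside, 59 mm bore, 12 mm high) standing on its middle as a seat. Point: centre of the ring's mouth, 42 mm above the worktop; z is up. The spigot of the pan drops 10 mm into the ring until the pan's shoulder rests on it.
- pan_center (a point): Collecting pan: plain steel cup with a smooth closed steel floor, no mesh, 46 mm deep inside; 64 mm in diameter, 60 mm high overall. It stands on a 10 mm high tapered spigot (45 mm across at the foot, 54 at the shoulder); above, a straight cylinder: grip its upper half. The open rim, 59 mm bore, takes the spigot of the piece above down to its shoulder. Point: on the axis, half-way up; z up along it.
- fine_center (a point): Fine sieve: steel cylinder with a close 4 mm mesh 21 mm below its rim; 64 mm in diameter, 66 mm high overall. It stands on a 10 mm high tapered spigot (45 mm across at the foot, 54 at the shoulder); above, a straight cylinder: grip its upper half. The open rim, 59 mm bore, takes the spigot of the piece above down to its shoulder. Point: on the axis, half-way up; z up along it.
- coarse_center (a point): Coarse sieve: the tallest steel cylinder, with a wide 11.5 mm mesh of thick wires 20 mm below its rim; 64 mm in diameter, 84 mm high overall. It stands on a 10 mm high tapered spigot (45 mm across at the foot, 54 at the shoulder); above, a straight cylinder: grip its upper half. The open rim, 59 mm bore, takes the spigot of the piece above down to its shoulder. Point: on the axis, half-way up; z up along it.
- cover_center (a point): Cover: flat steel disc, 64 mm in diameter and 4 mm thick, with an upright black knob on its middle; 46 mm high overall. Underneath is the same 10 mm high spigot, on which it stands; the disc spans 10 to 14 mm above its foot. The knob is 22 mm in diameter from 22 to 46 mm above the foot (narrower below): grip it there, near its top. Point: on the axis, half-way up; z up along it.
- dropper: Bystander: brown dropper bottle with a black cap, 33 mm in diameter, 86 mm high, standing loose among the pieces. Origin: centre of its underside.
- vial: Bystander: cream-coloured vial with a black cap, 23 mm in diameter, 58 mm high, standing loose among the pieces. Origin: centre of its underside.
- white_dropper: Bystander: white dropper bottle, 29 mm in diameter, 70 mm high, standing loose near the front edge. Origin: centre of its underside.
Things that resemble listed ones, but are neither listed nor needed, are in the scene too. What is shaped like the part that bears coarse_center but green is not meant.

How it is judged (in metres and radians):
On the way, in this order (a step that is already met when the one before it is completed fails the run):
1. the pan is seated in the shaker base (horizontal distance between pan_center and seat below 0.006 m and z of pan_center in the frame of seat between 0.017 and 0.023 m and angle between pan_center's own z axis and vertical below 0.06 rad), for 0.2 s.
2. the fine sieve is seated in the pan (horizontal distance between fine_center and pan_center below 0.006 m and z of fine_center in the frame of pan_center between 0.05 and 0.056 m and angle between fine_center's own z axis and vertical below 0.06 rad), for 0.2 s.
3. the coarse sieve is seated in the fine sieve (horizontal distance between coarse_center and fine_center below 0.006 m and z of coarse_center in the frame of fine_center between 0.062 and 0.068 m and angle between coarse_center's own z axis and vertical below 0.06 rad), for 0.2 s.
4. the cover is seated in the coarse sieve (horizontal distance between cover_center and coarse_center below 0.006 m and z of cover_center in the frame of coarse_center between 0.052 and 0.058 m and angle between cover_center's own z axis and vertical below 0.06 rad), for 0.2 s.
At the end, for the whole second after the job is handed in: Pan in the shaker's seat, fine sieve on the pan, coarse sieve on the fine sieve, cover on the coarse sieve; each centred on the one below within 6 mm, at its seated height within 3 mm, upright within 0.06 rad, at rest and released (all of step 1 and all of step 2 and all of step 3 and all of step 4 and contact force between the fingers and anything else below 0.5 N); the robot touches nothing.
It fails at once if a bystanding bottle is shifted by more than 30 mm or knocked over (distance of any of dropper, vial, white_dropper from where it was at the start of the episode above 0.03 m or angle between any of dropper, vial, white_dropper's own z axis and vertical above 0.5 rad).
It also fails if it takes over 112 s, if anything falls off the work surface, if the arm or the gripper's body presses on something with over 40 N, if the wrist force passes 120 N, or if a joint passes its speed limit or range.

## Working session

There is one attempt and no reset: what is moved stays moved. The work goes in short steps, Python scripts to look and compute and a tool call to move; the robot and the scene stay as the last step left them, time stands still between calls to the robot, and variables do not carry over. Pictures are saved under pics/ and viewed, on a budget of 14 in all, crops included, one or two more only if the job needs it, and the job is handed in when it is done.

Besides the shell and the picture viewer there is one more tool, called after "Emit:" in YAML: its name, and indented under it one key for each argument. drive_tool: Moves the arm, as the interface text tells. Its arguments: {"type":"object","properties":{"commands":{"type":"array","items":{"type":"object","properties":{"tx":{"type":"number"},"ty":{"type":"number"},"tz":{"type":"number"},"rx":{"type":"number"},"ry":{"type":"number"},"rz":{"type":"number"},"hand":{"type":"number"}}}},"grip_force":{"type":"number"}},"required":["commands"]}

```bash
mkdir -p pics; cat > h.py <<'E'
import numpy as np, cv2
from station import bot, get_image
from scipy.spatial.transform import Rotation as Ro
def cam(n):
    s=bot.state(); g=get_image(n); p=g["pixels"]
    g["f"]=p.shape[0]/2/np.tan(np.radians(g["fovy"])/2)
    if n=="wrist":
        T=np.array(g["tool_from_camera"]); Rt=Ro.from_euler('xyz',s["tcp_rot"]).as_matrix()
        Rw=Rt@T[:3,:3]; c=Rt@T[:3,3]+np.array(s["ee_pos"])
        g["R"]=Rw.T; g["t"]=-Rw.T@c
    g["R"]=np.array(g["R"]); g["t"]=np.array(g["t"])
    return g
def ray(g,u,v):
    d=g["R"].T@np.array([(u-g["cx"])/g["f"],(v-g["cy"])/g["f"],1]); return -g["R"].T@g["t"],d/np.linalg.norm(d)
def onplane(g,u,v,z):
    c,d=ray(g,u,v); return c+d*(z-c[2])/d[2]
def proj(g,X):
    q=g["R"]@np.array(X,float)+g["t"]; return g["f"]*q[:2]/q[2]+[g["cx"],g["cy"]]
def tri(r1,r2):
    (a,d),(b,e)=r1,r2; A=np.stack([d,-e],1); s=np.linalg.lstsq(A,b-a,rcond=None)[0]
    p,q=a+d*s[0],b+e*s[1]; return (p+q)/2,np.linalg.norm(p-q)
def save(g,name,crop=None,k=1):
    p=g["pixels"][:,:,::-1]
    if crop: p=p[crop[1]:crop[3],crop[0]:crop[2]]
    cv2.imwrite("pics/"+name,cv2.resize(p,None,fx=k,fy=k,interpolation=cv2.INTER_CUBIC))
E
python3 - <<'E'
from h import *
for n in ["scene","top","wrist"]:
    g=cam(n); save(g,n+"0.png",None,1.4); print(n,g["fovy"],g["cx"],g["cy"],-g["R"].T@g["t"],g["R"][2]); np.save("pics/"+n+"0.npy",g,allow_pickle=True)
s=bot.state(); print(s["tcp_rot"],s["ee_pos"],s["t"],s["opening"]); print(np.array(g["tool_from_camera"]).round(3),bot.finger_overhang)
E
```

```text
scene 49.59779119409964 281.1375410417312 210.90018935286162 [-107.10535171 -776.73856893  772.51064457] [ 0.49508952  0.62991743 -0.59840655]
top 43.51719014631208 274.771800317299 213.6718773197948 [ 315.50436579  -18.38113482 1571.34708299] [ 0.11881721 -0.00444058 -0.99290621]
wrist 65.01038409436603 284.8498027642984 209.99840750932873 [104.02593619 520.57010453 373.55657368] [ 0.27614047 -0.09869702 -0.95603627]
[-3.14064914e+00 -2.01303464e-04  2.80278286e+00] [174.41262159 495.00512597 255.87200955] 0.15 1.001294561278977
[[  -0.      -0.956   -0.294   74.895]
 [   1.       0.      -0.       0.616]
 [   0.      -0.294    0.956 -117.743]
 [   0.       0.       0.       1.   ]] 25.0
```

View pics/scene0.png

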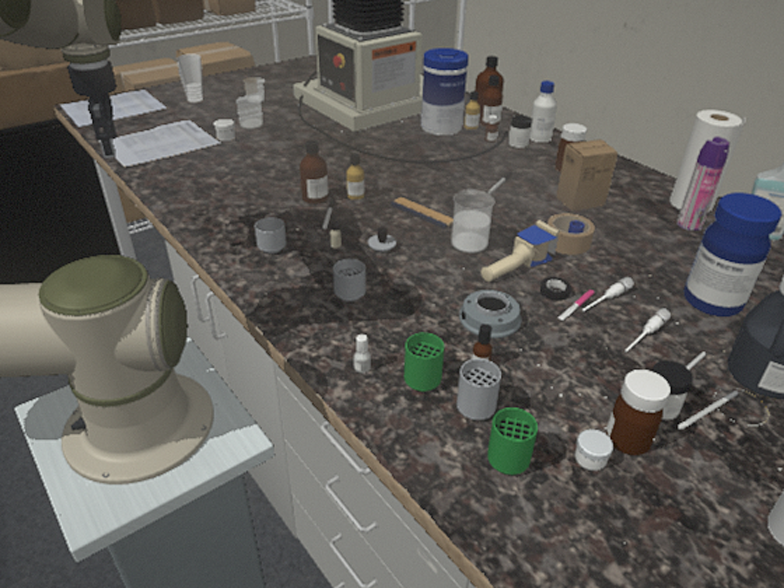

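View pics/top0.png

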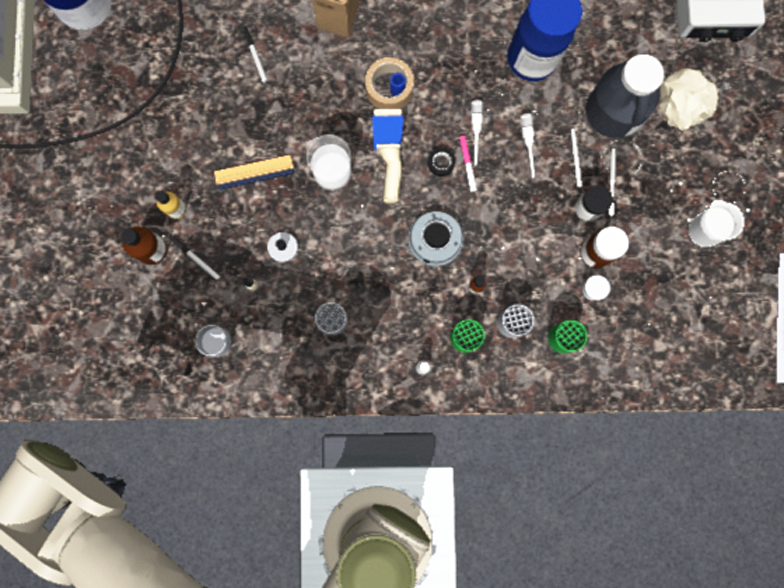

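The scene view (1.4x) shows the pan at (270,235), fine sieve (349,280), grey coarse sieve (479,390) between two green ones, cover (381,241) and seat (491,305). In the top view (1.4x) they are at (212,341), (331,319), (517,320), (283,247) and (436,237). The bottles in the top view are the dropper (479,284), vial (248,284) and white dropper (424,368).

```bash
python3 - <<'E'
from h import *
S=np.load("pics/scene0.npy",allow_pickle=True).item();T=np.load("pics/top0.npy",allow_pickle=True).item()
P=dict(pan=((270,227),(212,341),60),fine=((349,269),(331,318.5),66),coarse=((480,373),(517.5,319),84),cover=((382,233),(281,240),46),seat=((493,302),(437,235),42),dropper=((485,332),(478,281),86),vial=((336,231),(248,282),58),white=((362,339),(424,368),70),green1=((425,345),(468.5,335),84),green2=((514,423),(570,335),84))
for k,(a,b,z) in P.items():
    a=np.array(a)/1.4;b=np.array(b)/1.4
    X,e=tri(ray(S,*a),ray(T,*b)); print(k,X.round(),round(e,1),onplane(T,*b,z).round(),np.hypot(*X[:2]).round())
E
```

```text
pan [416. 330.  58.] 1.4 [415. 330.  60.] 531.0
fine [458.  85.  67.] 0.8 [457.  86.  66.] 465.0
coarse [ 448. -293.   85.] 1.1 [ 449. -294.   84.] 536.0
cover [625. 195.  37.] 8.6 [627. 191.  46.] 655.0
seat [ 633. -138.   45.] 1.6 [ 633. -138.   42.] 648.0
dropper [ 530. -218.   76.] 2.9 [ 528. -216.   86.] 573.0
vial [540. 261.  39.] 1.9 [537. 258.  58.] 600.0
white [ 354. -104.   70.] 3.1 [ 353. -103.   70.] 369.0
green1 [ 418. -193.   88.] 1.2 [ 418. -193.   84.] 461.0
green2 [ 414. -398.   87.] 0.3 [ 415. -399.   84.] 574.0
```

Emit:
drive_tool:
  commands:
    - {"rz": 7.84, "tz": 6, "hand": 1}
    - {"rz": 7.84, "tz": 6}
    - {"rz": 7.84, "tz": 6}
    - {"rz": 7.84, "tz": 6}
    - {"rz": 7.84, "tz": 6}
    - {"rz": 7.84, "tz": 6}
    - {"rz": 7.84, "tz": 6}
    - {"rz": 7.84, "tz": 6}
    - {"rz": 7.84, "tz": 6}
  grip_force: 40

```text
$.commands[0]: bad value
```

Emit:
drive_tool:
  commands:
    - {"tx": -20, "ty": 30}
    - {"tx": -20, "ty": 30}
    - {"tx": -20, "ty": 30}
    - {"tx": -20, "ty": 30}
    - {"tx": -20, "ty": 30}
    - {"tx": -20, "ty": 30}
    - {"tx": -20, "ty": 30}
    - {"tx": -25, "ty": 31}
    - {}
    - {}

```text
$.commands[0]: bad value
```

```bash
python3 - <<'E'
from h import *
g=cam("wrist"); save(g,"w1.png"); np.save("pics/w1.npy",g,allow_pickle=True)
s=bot.state(); print(s["ee_pos"],s["tcp_rot"],s["t"],s["contact_force"],proj(g,[416,330,60]))
E
```

```text
[174.4324989  495.04406615 255.97581429] [-3.14087180e+00 -1.64702656e-04  2.80280946e+00] 0.2 [ 0.40554736 -0.71609805 -0.96508692] [223.23553889 413.37835267]
```

View pics/w1.png

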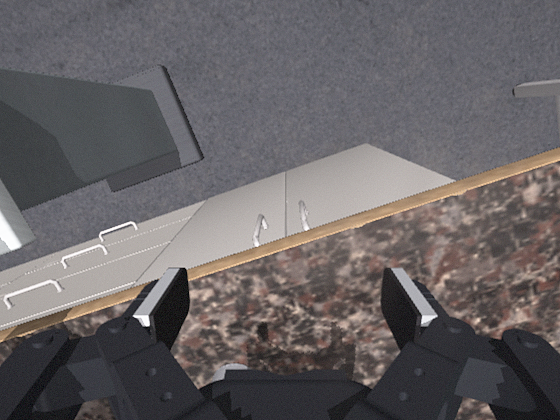

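The picture shows only the open fingers over the table edge, because the rows were refused. I'll resend them with every key filled in.

Emit:
drive_tool:
  commands:
    - {"tx": 0, "ty": 0, "tz": 6, "rx": 0, "ry": 0, "rz": 7.84, "hand": 1}
    - {"tx": 0, "ty": 0, "tz": 6, "rx": 0, "ry": 0, "rz": 7.84, "hand": 1}
    - {"tx": 0, "ty": 0, "tz": 6, "rx": 0, "ry": 0, "rz": 7.84, "hand": 1}
    - {"tx": 0, "ty": 0, "tz": 6, "rx": 0, "ry": 0, "rz": 7.84, "hand": 1}
    - {"tx": 0, "ty": 0, "tz": 6, "rx": 0, "ry": 0, "rz": 7.84, "hand": 1}
    - {"tx": 0, "ty": 0, "tz": 6, "rx": 0, "ry": 0, "rz": 7.84, "hand": 1}
    - {"tx": 0, "ty": 0, "tz": 6, "rx": 0, "ry": 0, "rz": 7.84, "hand": 1}
    - {"tx": 0, "ty": 0, "tz": 6, "rx": 0, "ry": 0, "rz": 7.84, "hand": 1}
    - {"tx": 0, "ty": 0, "tz": 6, "rx": 0, "ry": 0, "rz": 7.84, "hand": 1}
  grip_force: 40

```text
t: 1.1
ee_pos: [174.5, 495.1, 201.9]
tcp_rot: [-3.141, 0.0, 1.566]
contact_force: [0.3, 0.7, 0.6]
opening: 1.001
```

Emit:
drive_tool:
  commands:
    - {"tx": -20, "ty": 30, "tz": 0, "rx": 0, "ry": 0, "rz": 0, "hand": 1}
    - {"tx": -20, "ty": 30, "tz": 0, "rx": 0, "ry": 0, "rz": 0, "hand": 1}
    - {"tx": -20, "ty": 30, "tz": 0, "rx": 0, "ry": 0, "rz": 0, "hand": 1}
    - {"tx": -20, "ty": 30, "tz": 0, "rx": 0, "ry": 0, "rz": 0, "hand": 1}
    - {"tx": -20, "ty": 30, "tz": 0, "rx": 0, "ry": 0, "rz": 0, "hand": 1}
    - {"tx": -20, "ty": 30, "tz": 0, "rx": 0, "ry": 0, "rz": 0, "hand": 1}
    - {"tx": -20, "ty": 30, "tz": 0, "rx": 0, "ry": 0, "rz": 0, "hand": 1}
    - {"tx": -25, "ty": 31, "tz": 0, "rx": 0, "ry": 0, "rz": 0, "hand": 1}
    - {"tx": 0, "ty": 0, "tz": 0, "rx": 0, "ry": 0, "rz": 0, "hand": 1}
    - {"tx": 0, "ty": 0, "tz": 0, "rx": 0, "ry": 0, "rz": 0, "hand": 1}

```text
t: 2.1
ee_pos: [415.7, 329.9, 202.0]
tcp_rot: [-3.141, 0.0, 1.57]
contact_force: [-0.1, -0.1, -0.9]
opening: 1.001
```

```bash
python3 - <<'E'
from h import *
g=cam("wrist"); save(g,"w2.png"); np.save("pics/w2.npy",g,allow_pickle=True)
s=bot.state(); print(s["ee_pos"],s["tcp_rot"],s["t"],s["contact_force"],proj(g,[416,330,60]))
E
```

```text
[415.12304115 330.47398756 202.10968744] [-3.14089281e+00  4.14221149e-05  1.57116852e+00] 2.15 [0.0925629  0.79792674 0.14823025] [285.11901094 204.8625545 ]
```

View pics/w2.png

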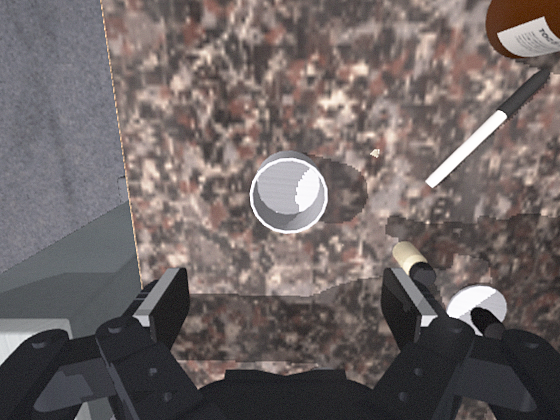

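The wrist view shows the pan's rim as a bright ring, centre (288.5,196), about 78 px across. The vial cap is at (424,275) and the cover at (477,305).

```bash
python3 - <<'E'
from h import *
g=np.load("pics/w2.npy",allow_pickle=True).item();T=np.load("pics/top0.npy",allow_pickle=True).item();S=np.load("pics/scene0.npy",allow_pickle=True).item()
print(onplane(g,288.5,196,60), 78/g["f"]*np.linalg.norm(g["R"]@[415,330,60]+g["t"]))
print("z chk",tri(ray(g,288.5,196),ray(S,270/1.4,227/1.4)))
print("vial",onplane(g,424,275,58),"knob",tri(ray(g,484,318),ray(T,281/1.4,240/1.4)))
E
```

```text
[418.75761975 337.50631089  60.        ] 64.0092846076314
z chk (array([419.14927783, 335.97688541,  54.69066271]), np.float64(0.72252492729258))
vial [538.74862453 264.73931419  58.        ] knob (array([630.02088063, 193.41698954,  18.45988995]), np.float64(5.372437887718295))
```

Emit:
drive_tool:
  commands:
    - {"tx": 1, "ty": 1, "tz": 20, "rx": 0, "ry": 0, "rz": 0, "hand": 1}
    - {"tx": 2, "ty": 1, "tz": 20, "rx": 0, "ry": 0, "rz": 0, "hand": 1}
    - {"tx": 2, "ty": 1, "tz": 20, "rx": 0, "ry": 0, "rz": 0, "hand": 1}
    - {"tx": 1, "ty": 0, "tz": 20, "rx": 0, "ry": 0, "rz": 0, "hand": 1}
    - {"tx": 0, "ty": 0, "tz": 0, "rx": 0, "ry": 0, "rz": 0, "hand": 1}
    - {"tx": 0, "ty": 0, "tz": 0, "rx": 0, "ry": 0, "rz": 0, "hand": 1}

```text
t: 2.75
ee_pos: [418.1, 337.0, 122.9]
tcp_rot: [3.141, -0.0, 1.573]
contact_force: [-0.9, 1.1, 1.3]
opening: 0.996
```

```bash
cat >> h.py <<'E'
def circ(g,X,diam):
    """Hough circle near the expected point X (mm) of expected diameter; returns u,v,r"""
    q=g["R"]@np.array(X,float)+g["t"]; r=g["f"]*diam/2/q[2]; u,v=proj(g,X)
    im=cv2.medianBlur(cv2.cvtColor(g["pixels"],cv2.COLOR_RGB2GRAY),3)
    c=cv2.HoughCircles(im,cv2.HOUGH_GRADIENT_ALT,1,3,param1=150,param2=0.5,minRadius=int(r*.85),maxRadius=int(r*1.15))
    if c is None: return None
    c=c.reshape(-1,c.shape[-1])[:,:3]; d=np.hypot(c[:,0]-u,c[:,1]-v); c=c[np.argsort(d)]
    return [tuple(x.round(1)) for x in c[:5]],(u.round(1),v.round(1),r.round(1))
E
python3 - <<'E'
from h import *
g=cam("wrist"); save(g,"w3.png"); np.save("pics/w3.npy",g,allow_pickle=True)
s=bot.state(); print(s["ee_pos"],s["t"])
print(circ(g,[419,336,60],64))
T=np.load("pics/top0.npy",allow_pickle=True).item(); g2=np.load("pics/w2.npy",allow_pickle=True).item();print(circ(g2,[419,336,60],64));print(circ(T,[417,332,60],64))
E
```

```text
[418.47447948 336.96417249 123.37283832] 2.8
([(np.float32(287.0), np.float32(237.0), np.float32(52.3)), (np.float32(265.0), np.float32(218.0), np.float32(55.5)), (np.float32(328.0), np.float32(308.0), np.float32(53.7)), (np.float32(211.0), np.float32(312.0), np.float32(56.1)), (np.float32(363.0), np.float32(319.0), np.float32(53.7))], (np.float64(286.2), np.float64(243.8), np.float64(54.1)))
([(np.float32(287.0), np.float32(194.0), np.float32(38.1)), (np.float32(284.0), np.float32(180.0), np.float32(37.9)), (np.float32(291.0), np.float32(175.0), np.float32(37.7)), (np.float32(235.0), np.float32(139.0), np.float32(38.3)), (np.float32(195.0), np.float32(318.0), np.float32(41.7))], (np.float64(288.8), np.float64(197.8), np.float64(39.3)))
([(np.float32(202.0), np.float32(176.0), np.float32(10.7)), (np.float32(235.0), np.float32(119.0), np.float32(10.5))], (np.float64(150.9), np.float64(243.0), np.float64(11.1)))
```

View pics/w3.png

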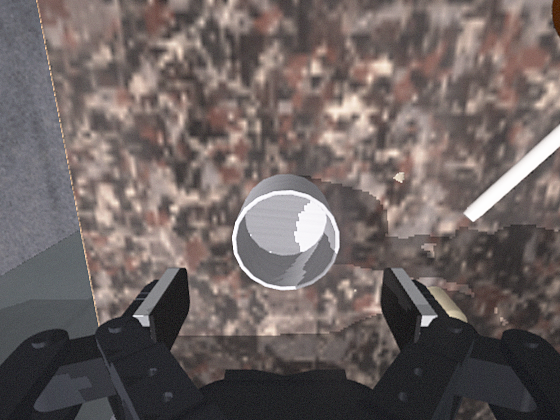

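The pan rim is centred at (286,240) with radius 53 px, which gives about (419,338) at z 60. I'll descend and grip, and measure the seat with the same camera at similar geometry so any camera bias cancels.

Emit:
drive_tool:
  commands:
    - {"tx": 1, "ty": 0.5, "tz": 20, "rx": 0, "ry": 0, "rz": 0, "hand": 1}
    - {"tx": 0, "ty": 0, "tz": 20, "rx": 0, "ry": 0, "rz": 0, "hand": 1}
    - {"tx": 0, "ty": 0, "tz": 20, "rx": 0, "ry": 0, "rz": 0, "hand": 1}
    - {"tx": 0, "ty": 0, "tz": 12, "rx": 0, "ry": 0, "rz": 0, "hand": 1}
    - {"tx": 0, "ty": 0, "tz": 0, "rx": 0, "ry": 0, "rz": 0, "hand": 0}
    - {"tx": 0, "ty": 0, "tz": 0, "rx": 0, "ry": 0, "rz": 0, "hand": 0}
    - {"tx": 0, "ty": 0, "tz": 0, "rx": 0, "ry": 0, "rz": 0, "hand": 0}
    - {"tx": 0, "ty": 0, "tz": 0, "rx": 0, "ry": 0, "rz": 0, "hand": 0}
    - {"tx": 0, "ty": 0, "tz": 0, "rx": 0, "ry": 0, "rz": 0, "hand": 0}

```text
t: 3.7
ee_pos: [419.6, 337.6, 51.4]
tcp_rot: [3.14, -0.001, 1.571]
contact_force: [-0.7, 0.9, 6.5]
opening: 0.746
```

Emit:
drive_tool:
  commands:
    - {"tx": 0, "ty": 0, "tz": -10, "rx": 0, "ry": 0, "rz": 0, "hand": 0}
    - {"tx": 0, "ty": 0, "tz": -20, "rx": 0, "ry": 0, "rz": 0, "hand": 0}
    - {"tx": 0, "ty": 0, "tz": -35, "rx": 0, "ry": 0, "rz": 0, "hand": 0}
    - {"tx": 0, "ty": 0, "tz": -35, "rx": 0, "ry": 0, "rz": 0, "hand": 0}
    - {"tx": -20, "ty": 8, "tz": 0, "rx": 0, "ry": 0, "rz": 0, "hand": 0}
    - {"tx": -38, "ty": 15, "tz": 0, "rx": 0, "ry": 0, "rz": 0, "hand": 0}
    - {"tx": -38, "ty": 15, "tz": 0, "rx": 0, "ry": 0, "rz": 0, "hand": 0}
    - {"tx": -38, "ty": 15, "tz": 0, "rx": 0, "ry": 0, "rz": 0, "hand": 0}
    - {"tx": -38, "ty": 15, "tz": 0, "rx": 0, "ry": 0, "rz": 0, "hand": 0}
    - {"tx": -38, "ty": 15, "tz": 0, "rx": 0, "ry": 0, "rz": 0, "hand": 0}
    - {"tx": -38, "ty": 15, "tz": 0, "rx": 0, "ry": 0, "rz": 0, "hand": 0}
    - {"tx": -38, "ty": 15, "tz": 0, "rx": 0, "ry": 0, "rz": 0, "hand": 0}

```text
t: 4.9
ee_pos: [532.5, 49.7, 150.9]
tcp_rot: [3.141, 0.0, 1.571]
contact_force: [0.4, 0.1, -1.3]
opening: 0.747
```

Emit:
drive_tool:
  commands:
    - {"tx": -38, "ty": 15, "tz": 0, "rx": 0, "ry": 0, "rz": 0, "hand": 0}
    - {"tx": -38, "ty": 15, "tz": 0, "rx": 0, "ry": 0, "rz": 0, "hand": 0}
    - {"tx": -38, "ty": 15, "tz": 0, "rx": 0, "ry": 0, "rz": 0, "hand": 0}
    - {"tx": -38, "ty": 15, "tz": 0, "rx": 0, "ry": 0, "rz": 0, "hand": 0}
    - {"tx": -38, "ty": 15, "tz": 0, "rx": 0, "ry": 0, "rz": 0, "hand": 0}
    - {"tx": -38, "ty": 15, "tz": 0, "rx": 0, "ry": 0, "rz": 0, "hand": 0}
    - {"tx": -14, "ty": 10, "tz": 0, "rx": 0, "ry": 0, "rz": 0, "hand": 0}
    - {"tx": 0, "ty": 0, "tz": 0, "rx": 0, "ry": 0, "rz": 0, "hand": 0}
    - {"tx": 0, "ty": 0, "tz": 0, "rx": 0, "ry": 0, "rz": 0, "hand": 0}

```text
t: 5.8
ee_pos: [632.0, -190.2, 150.2]
tcp_rot: [-3.141, -0.001, 1.571]
contact_force: [-0.9, 0.3, -2.1]
opening: 0.744
```

```bash
python3 - <<'E'
from h import *
g=cam("wrist"); save(g,"w4.png"); np.save("pics/w4.npy",g,allow_pickle=True)
s=bot.state(); print(s["ee_pos"],s["tcp_rot"],s["t"],s["contact_force"],proj(g,[633,-138,42]))
E
```

```text
[ 631.961421   -189.74350467  150.37861097] [-3.14091771e+00 -4.71104446e-04  1.57185581e+00] 5.85 [-0.39240412 -0.1492012  -1.4471339 ] [286.2883822  144.84047298]
```

View pics/w4.png

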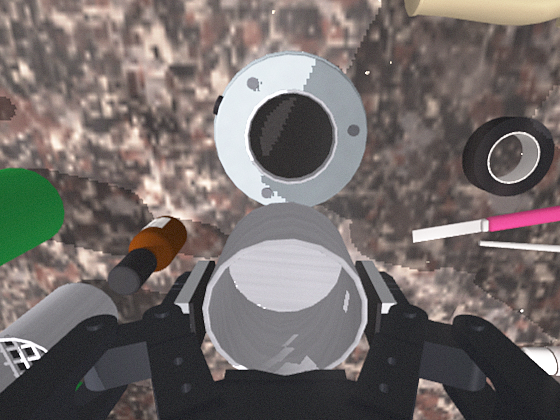

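The ring mouth of the seat is at about (291.5,137), 86 px wide. The held pan's rim spans columns 203–368 and rows 240–378, so its centre is about (285.5,309).

```bash
python3 - <<'E'
from h import *
g=np.load("pics/w4.npy",allow_pickle=True).item();S=np.load("pics/scene0.npy",allow_pickle=True).item()
print("seat",onplane(g,291.5,137,42),tri(ray(g,291.5,137),ray(S,493/1.4,299/1.4)),"px",g["f"]*59/(g["R"]@[635,-130,42]+g["t"])[2])
X=onplane(g,285.5,309,159.4);print("held",X,X-[631.96,-189.74,150.38],g["f"]*64/(g["R"]@X+g["t"])[2])
c=circ(g,[635,-132,42],59);print(c)
E
```

```text
seat [ 636.49189477 -132.80568586   42.        ] (array([ 637.21662694, -133.23699373,   47.59820168]), np.float64(2.411248298000679)) px 88.17131774327258
held [ 632.33476187 -187.43541132  159.4       ] [0.37476187 2.30458868 9.02      ] 168.6145531282825
([(np.float32(290.0), np.float32(138.0), np.float32(44.4)), (np.float32(201.0), np.float32(217.0), np.float32(43.5)), (np.float32(224.0), np.float32(32.0), np.float32(44.3)), (np.float32(208.0), np.float32(42.0), np.float32(43.2)), (np.float32(282.0), np.float32(274.0), np.float32(41.4))], (np.float64(289.3), np.float64(135.8), np.float64(44.0)))
```

Emit:
drive_tool:
  commands:
    - {"tx": 18, "ty": 2, "tz": 0, "rx": 0, "ry": 0, "rz": 0, "hand": 0}
    - {"tx": 18, "ty": 2, "tz": 10, "rx": 0, "ry": 0, "rz": 0, "hand": 0}
    - {"tx": 18, "ty": 0, "tz": 15, "rx": 0, "ry": 0, "rz": 0, "hand": 0}
    - {"tx": 0, "ty": 0, "tz": 10, "rx": 0, "ry": 0, "rz": 0, "hand": 0}
    - {"tx": 0, "ty": 0, "tz": 10, "rx": 0, "ry": 0, "rz": 0, "hand": 0}
    - {"tx": 0, "ty": 0, "tz": 8, "rx": 0, "ry": 0, "rz": 0, "hand": 0}
    - {"tx": 0, "ty": 0, "tz": 6, "rx": 0, "ry": 0, "rz": 0, "hand": 0}
    - {"tx": 0, "ty": 0, "tz": 5, "rx": 0, "ry": 0, "rz": 0, "hand": 0}
    - {"tx": 0, "ty": 0, "tz": 2, "rx": 0, "ry": 0, "rz": 0, "hand": 0}
    - {"tx": 0, "ty": 0, "tz": 0, "rx": 0, "ry": 0, "rz": 0, "hand": 0}

```text
t: 6.85
ee_pos: [636.4, -136.6, 84.3]
tcp_rot: [3.141, -0.0, 1.571]
contact_force: [-0.8, 1.4, -2.5]
opening: 0.748
```

Emit:
drive_tool:
  commands:
    - {"tx": 0, "ty": 0, "tz": 1.5, "rx": 0, "ry": 0, "rz": 0, "hand": 0}
    - {"tx": 0, "ty": 0, "tz": 0, "rx": 0, "ry": 0, "rz": 0, "hand": 0}

```text
t: 7.05
ee_pos: [636.6, -136.5, 83.4]
tcp_rot: [3.141, 0.0, 1.571]
contact_force: [-0.6, 3.8, 2.3]
opening: 0.739
```

Emit:
drive_tool:
  commands:
    - {"tx": 0, "ty": 0, "tz": 0, "rx": 0, "ry": 0, "rz": 0, "hand": 1}
    - {"tx": 0, "ty": 0, "tz": 0, "rx": 0, "ry": 0, "rz": 0, "hand": 1}
    - {"tx": 0, "ty": 0, "tz": 0, "rx": 0, "ry": 0, "rz": 0, "hand": 1}
    - {"tx": 0, "ty": 0, "tz": 0, "rx": 0, "ry": 0, "rz": 0, "hand": 1}
    - {"tx": 0, "ty": 0, "tz": -10, "rx": 0, "ry": 0, "rz": 0, "hand": 1}
    - {"tx": 0, "ty": 0, "tz": -30, "rx": 0, "ry": 0, "rz": 0, "hand": 1}
    - {"tx": 0, "ty": 0, "tz": -40, "rx": 0, "ry": 0, "rz": 0, "hand": 1}
    - {"tx": 0, "ty": 0, "tz": 0, "rx": 0, "ry": 0, "rz": 0, "hand": 1}

```text
t: 7.85
ee_pos: [638.4, -137.4, 169.5]
tcp_rot: [3.132, 0.004, 1.571]
contact_force: [1.7, 0.5, -0.4]
opening: 1.001
```

```bash
python3 - <<'E'
from h import *
g=cam("wrist"); np.save("pics/w5.npy",g,allow_pickle=True); save(g,"w5.png")
s=bot.state(); print(s["ee_pos"],s["t"],s["contact_force"]); print(circ(g,[636,-134,92],64))
E
```

```text
[ 637.39205847 -137.0303395   166.38690307] 7.9 [ 0.01563468 -0.98073979 -0.5846729 ]
([(np.float32(281.0), np.float32(225.0), np.float32(48.6)), (np.float32(288.0), np.float32(212.0), np.float32(49.6)), (np.float32(296.0), np.float32(199.0), np.float32(53.1)), (np.float32(262.0), np.float32(191.0), np.float32(51.6)), (np.float32(289.0), np.float32(180.0), np.float32(51.8))], (np.float64(279.6), np.float64(227.8), np.float64(50.8)))
```

Emit:
drive_tool:
  commands:
    - {"tx": 15, "ty": -12, "tz": 0, "rx": 0, "ry": 0, "rz": 0, "hand": 1}
    - {"tx": 30, "ty": -24, "tz": 0, "rx": 0, "ry": 0, "rz": 0, "hand": 1}
    - {"tx": 30, "ty": -24, "tz": 0, "rx": 0, "ry": 0, "rz": 0, "hand": 1}
    - {"tx": 30, "ty": -24, "tz": 0, "rx": 0, "ry": 0, "rz": 0, "hand": 1}
    - {"tx": 30, "ty": -24, "tz": 0, "rx": 0, "ry": 0, "rz": 0, "hand": 1}
    - {"tx": 30, "ty": -24, "tz": 0, "rx": 0, "ry": 0, "rz": 0, "hand": 1}
    - {"tx": 30, "ty": -24, "tz": 0, "rx": 0, "ry": 0, "rz": 0, "hand": 1}
    - {"tx": 30, "ty": -20, "tz": 10, "rx": 0, "ry": 0, "rz": 0, "hand": 1}
    - {"tx": 0, "ty": 0, "tz": 20, "rx": 0, "ry": 0, "rz": 0, "hand": 1}
    - {"tx": 0, "ty": 0, "tz": 0, "rx": 0, "ry": 0, "rz": 0, "hand": 1}
    - {"tx": 0, "ty": 0, "tz": 0, "rx": 0, "ry": 0, "rz": 0, "hand": 1}

```text
t: 9.0
ee_pos: [460.3, 88.0, 132.9]
tcp_rot: [-3.141, 0.0, 1.571]
contact_force: [-0.6, -0.3, 0.2]
opening: 1.003
```

```bash
python3 - <<'E'
from h import *
g=cam("wrist"); np.save("pics/w6.npy",g,allow_pickle=True)
s=bot.state(); print(s["ee_pos"],s["tcp_rot"],s["t"],s["contact_force"]); print(circ(g,[460,90,66],64))
a=np.load("pics/w5.npy",allow_pickle=True).item()
cv2.imwrite("pics/v56.png",cv2.resize(np.hstack([a["pixels"],g["pixels"]])[:,:,::-1],None,fx=.71,fy=.71,interpolation=cv2.INTER_AREA))
E
```

```text
[460.73630884  87.84508442 133.25715702] [3.14113064e+00 8.11513778e-05 1.57057233e+00] 9.05 [ 0.01336829 -0.6660247  -1.04787093]
([(np.float32(284.0), np.float32(234.0), np.float32(50.0)), (np.float32(293.0), np.float32(224.0), np.float32(56.5)), (np.float32(280.0), np.float32(214.0), np.float32(49.8)), (np.float32(266.0), np.float32(327.0), np.float32(51.1)), (np.float32(329.0), np.float32(322.0), np.float32(51.6))], (np.float64(284.2), np.float64(236.7), np.float64(53.3)))
```

View pics/v56.png

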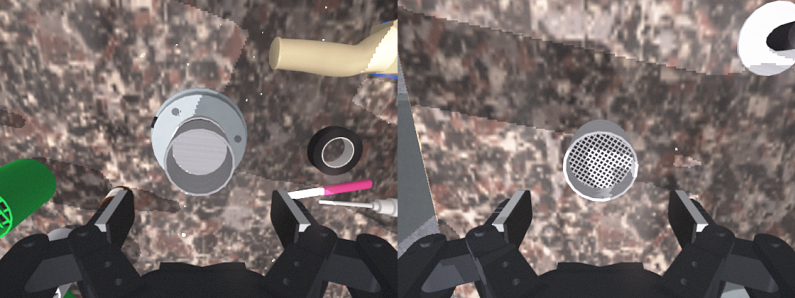

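The left half shows the pan sitting upright in the pedestal seat, rim at about (281,222) full-scale. The right half shows the fine sieve with its close mesh, rim centre about (285,233), which is roughly (460,92).

Emit:
drive_tool:
  commands:
    - {"tx": 3, "ty": 0, "tz": 20, "rx": 0, "ry": 0, "rz": 0, "hand": 1}
    - {"tx": 0, "ty": 0, "tz": 25, "rx": 0, "ry": 0, "rz": 0, "hand": 1}
    - {"tx": 0, "ty": 0, "tz": 24, "rx": 0, "ry": 0, "rz": 0, "hand": 1}
    - {"tx": 0, "ty": 0, "tz": 10, "rx": 0, "ry": 0, "rz": 0, "hand": 1}
    - {"tx": 0, "ty": 0, "tz": 0, "rx": 0, "ry": 0, "rz": 0, "hand": 1}
    - {"tx": 0, "ty": 0, "tz": 0, "rx": 0, "ry": 0, "rz": 0, "hand": 0}
    - {"tx": 0, "ty": 0, "tz": 0, "rx": 0, "ry": 0, "rz": 0, "hand": 0}
    - {"tx": 0, "ty": 0, "tz": 0, "rx": 0, "ry": 0, "rz": 0, "hand": 0}
    - {"tx": 0, "ty": 0, "tz": 0, "rx": 0, "ry": 0, "rz": 0, "hand": 0}
    - {"tx": 0, "ty": 0, "tz": 0, "rx": 0, "ry": 0, "rz": 0, "hand": 0}

```text
t: 10.05
ee_pos: [461.0, 91.2, 55.4]
tcp_rot: [3.139, 0.0, 1.571]
contact_force: [-2.2, -1.5, 6.3]
opening: 0.75
```

Emit:
drive_tool:
  commands:
    - {"tx": 0, "ty": 0, "tz": -10, "rx": 0, "ry": 0, "rz": 0, "hand": 0}
    - {"tx": 0, "ty": 0, "tz": -30, "rx": 0, "ry": 0, "rz": 0, "hand": 0}
    - {"tx": 0, "ty": 0, "tz": -40, "rx": 0, "ry": 0, "rz": 0, "hand": 0}
    - {"tx": -10, "ty": 8, "tz": -35, "rx": 0, "ry": 0, "rz": 0, "hand": 0}
    - {"tx": -31, "ty": 24, "tz": -10, "rx": 0, "ry": 0, "rz": 0, "hand": 0}
    - {"tx": -31, "ty": 24, "tz": -5, "rx": 0, "ry": 0, "rz": 0, "hand": 0}
    - {"tx": -31, "ty": 24, "tz": 0, "rx": 0, "ry": 0, "rz": 0, "hand": 0}
    - {"tx": -31, "ty": 24, "tz": 0, "rx": 0, "ry": 0, "rz": 0, "hand": 0}
    - {"tx": -31, "ty": 24, "tz": 0, "rx": 0, "ry": 0, "rz": 0, "hand": 0}
    - {"tx": -31, "ty": 24, "tz": 0, "rx": 0, "ry": 0, "rz": 0, "hand": 0}
    - {"tx": -20, "ty": 15, "tz": 0, "rx": 0, "ry": 0, "rz": 0, "hand": 0}
    - {"tx": -12, "ty": 9, "tz": 0, "rx": 0, "ry": 0, "rz": 0, "hand": 0}

```text
t: 11.25
ee_pos: [636.9, -138.4, 184.7]
tcp_rot: [3.141, 0.0, 1.57]
contact_force: [0.4, -0.9, -2.2]
opening: 0.749
```

Emit:
drive_tool:
  commands:
    - {"tx": 0, "ty": 0, "tz": 10, "rx": 0, "ry": 0, "rz": 0, "hand": 0}
    - {"tx": 0, "ty": 0, "tz": 10, "rx": 0, "ry": 0, "rz": 0, "hand": 0}
    - {"tx": 0, "ty": 0, "tz": 0, "rx": 0, "ry": 0, "rz": 0, "hand": 0}

```text
t: 11.55
ee_pos: [635.1, -135.3, 162.0]
tcp_rot: [-3.138, -0.002, 1.572]
contact_force: [-0.4, 0.1, -1.8]
opening: 0.745
```

```bash
python3 - <<'E'
from h import *
g=cam("wrist"); np.save("pics/w7.npy",g,allow_pickle=True)
s=bot.state(); print(s["ee_pos"],s["tcp_rot"],s["t"],s["contact_force"]); X=np.array(s["ee_pos"])+[0,2,11];print(circ(g,X,64))
b=cam("scene"); np.save("pics/s7.npy",b,allow_pickle=True)
cv2.imwrite("pics/v7.png",np.hstack([cv2.resize(g["pixels"],None,fx=.7,fy=.7),cv2.resize(b["pixels"][110:310,230:430],(294,294))])[:,:,::-1])
E
```

```text
[ 635.5424961  -135.51648261  163.06549924] [-3.13956865e+00 -9.32974732e-04  1.57217264e+00] 11.6 [-0.52416345  0.01288421 -0.90097393]
([(np.float32(283.0), np.float32(322.0), np.float32(82.9)), (np.float32(279.0), np.float32(335.0), np.float32(91.2)), (np.float32(275.0), np.float32(289.0), np.float32(84.5)), (np.float32(293.0), np.float32(285.0), np.float32(89.3)), (np.float32(432.0), np.float32(201.0), np.float32(80.2))], (np.float64(285.6), np.float64(315.6), np.float64(86.0)))
```

View pics/v7.png

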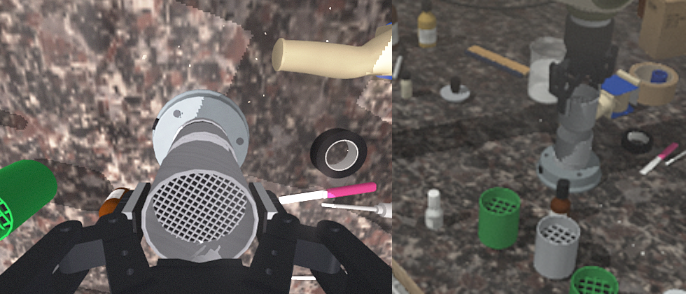

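The fine sieve hangs upright right over the pan, rim centre about (285,311). It needs a shift of about 1.5 mm towards −y before I lower it.

Emit:
drive_tool:
  commands:
    - {"tx": -1.5, "ty": 1, "tz": 5, "rx": 0, "ry": 0, "rz": 0, "hand": 0}
    - {"tx": 0, "ty": 0, "tz": 8, "rx": 0, "ry": 0, "rz": 0, "hand": 0}
    - {"tx": 0, "ty": 0, "tz": 6, "rx": 0, "ry": 0, "rz": 0, "hand": 0}
    - {"tx": 0, "ty": 0, "tz": 4, "rx": 0, "ry": 0, "rz": 0, "hand": 0}
    - {"tx": 0, "ty": 0, "tz": 0, "rx": 0, "ry": 0, "rz": 0, "hand": 0}
    - {"tx": 0, "ty": 0, "tz": 1, "rx": 0, "ry": 0, "rz": 0, "hand": 0}
    - {"tx": 0, "ty": 0, "tz": 0, "rx": 0, "ry": 0, "rz": 0, "hand": 0}

```text
t: 12.35
ee_pos: [637.4, -138.2, 140.0]
tcp_rot: [3.141, 0.0, 1.571]
contact_force: [-0.0, -0.4, -0.9]
opening: 0.75
```

Emit:
drive_tool:
  commands:
    - {"tx": 0, "ty": 0, "tz": 1.5, "rx": 0, "ry": 0, "rz": 0, "hand": 0}
    - {"tx": 0, "ty": 0, "tz": 1, "rx": 0, "ry": 0, "rz": 0, "hand": 0}
    - {"tx": 0, "ty": 0, "tz": 0, "rx": 0, "ry": 0, "rz": 0, "hand": 0}

```text
t: 12.65
ee_pos: [637.5, -138.3, 137.6]
tcp_rot: [3.141, 0.0, 1.571]
contact_force: [0.3, -1.0, -1.3]
opening: 0.748
```

Emit:
drive_tool:
  commands:
    - {"tx": 0, "ty": 0, "tz": 1, "rx": 0, "ry": 0, "rz": 0, "hand": 0}
    - {"tx": 0, "ty": 0, "tz": 0.5, "rx": 0, "ry": 0, "rz": 0, "hand": 0}
    - {"tx": 0, "ty": 0, "tz": 0, "rx": 0, "ry": 0, "rz": 0, "hand": 0}

```text
t: 12.95
ee_pos: [637.6, -138.4, 137.3]
tcp_rot: [3.14, 0.001, 1.571]
contact_force: [-2.3, 0.2, 8.6]
opening: 0.75
```

Emit:
drive_tool:
  commands:
    - {"tx": 0, "ty": 0, "tz": -0.5, "rx": 0, "ry": 0, "rz": 0, "hand": 1}
    - {"tx": 0, "ty": 0, "tz": 0, "rx": 0, "ry": 0, "rz": 0, "hand": 1}
    - {"tx": 0, "ty": 0, "tz": 0, "rx": 0, "ry": 0, "rz": 0, "hand": 1}
    - {"tx": 0, "ty": 0, "tz": 0, "rx": 0, "ry": 0, "rz": 0, "hand": 1}
    - {"tx": 0, "ty": 0, "tz": -10, "rx": 0, "ry": 0, "rz": 0, "hand": 1}
    - {"tx": 0, "ty": 0, "tz": -30, "rx": 0, "ry": 0, "rz": 0, "hand": 1}
    - {"tx": 0, "ty": 0, "tz": -35, "rx": 0, "ry": 0, "rz": 0, "hand": 1}
    - {"tx": 0, "ty": 0, "tz": 0, "rx": 0, "ry": 0, "rz": 0, "hand": 1}
    - {"tx": 0, "ty": 0, "tz": 0, "rx": 0, "ry": 0, "rz": 0, "hand": 1}

```text
t: 13.85
ee_pos: [637.5, -138.1, 212.4]
tcp_rot: [3.14, 0.001, 1.571]
contact_force: [-0.4, 0.7, -0.7]
opening: 0.999
```

```bash
python3 - <<'E'
from h import *
g=cam("wrist"); np.save("pics/w8.npy",g,allow_pickle=True)
s=bot.state(); print(s["ee_pos"],s["t"],s["contact_force"]); print(circ(g,[637,-134,148],64))
E
```

```text
[ 637.12408211 -138.03954681  211.12692969] 13.9 [-0.19329462  0.29874598 -0.47498765]
([(np.float32(284.0), np.float32(230.0), np.float32(55.2)), (np.float32(284.0), np.float32(241.0), np.float32(50.3)), (np.float32(273.0), np.float32(225.0), np.float32(57.6)), (np.float32(287.0), np.float32(219.0), np.float32(48.7)), (np.float32(283.0), np.float32(182.0), np.float32(57.5))], (np.float64(283.6), np.float64(234.7), np.float64(54.1)))
```

Emit:
drive_tool:
  commands:
    - {"tx": -10, "ty": -12, "tz": -15, "rx": 0, "ry": 0, "rz": 0, "hand": 1}
    - {"tx": -24, "ty": -30, "tz": 0, "rx": 0, "ry": 0, "rz": 0, "hand": 1}
    - {"tx": -24, "ty": -30, "tz": 0, "rx": 0, "ry": 0, "rz": 0, "hand": 1}
    - {"tx": -24, "ty": -30, "tz": 0, "rx": 0, "ry": 0, "rz": 0, "hand": 1}
    - {"tx": -24, "ty": -30, "tz": 0, "rx": 0, "ry": 0, "rz": 0, "hand": 1}
    - {"tx": -24, "ty": -30, "tz": 10, "rx": 0, "ry": 0, "rz": 0, "hand": 1}
    - {"tx": -20, "ty": -25, "tz": 25, "rx": 0, "ry": 0, "rz": 0, "hand": 1}
    - {"tx": 0, "ty": 0, "tz": 25, "rx": 0, "ry": 0, "rz": 0, "hand": 1}
    - {"tx": 0, "ty": 0, "tz": 0, "rx": 0, "ry": 0, "rz": 0, "hand": 1}
    - {"tx": 0, "ty": 0, "tz": 0, "rx": 0, "ry": 0, "rz": 0, "hand": 1}

```text
t: 14.9
ee_pos: [450.6, -288.0, 166.4]
tcp_rot: [-3.141, -0.001, 1.572]
contact_force: [-0.6, 0.1, 0.6]
opening: 1.005
```

```bash
python3 - <<'E'
from h import *
g=cam("wrist"); np.save("pics/w9.npy",g,allow_pickle=True)
s=bot.state(); print(s["ee_pos"],s["tcp_rot"],s["t"],s["contact_force"]); print(circ(g,[451,-288,84],64))
a=np.load("pics/w8.npy",allow_pickle=True).item()
cv2.imwrite("pics/v89.png",cv2.resize(np.hstack([a["pixels"],g["pixels"]])[:,:,::-1],None,fx=.71,fy=.71,interpolation=cv2.INTER_AREA))
E
```

```text
[ 450.98384974 -288.08927312  167.0752773 ] [3.14100860e+00 4.74183418e-04 1.57202073e+00] 14.95 [-0.72688002  0.42645622  0.8498102 ]
([(np.float32(281.0), np.float32(234.0), np.float32(46.8)), (np.float32(294.0), np.float32(218.0), np.float32(49.3)), (np.float32(361.0), np.float32(186.0), np.float32(49.4)), (np.float32(299.0), np.float32(324.0), np.float32(49.2)), (np.float32(317.0), np.float32(115.0), np.float32(48.6))], (np.float64(285.4), np.float64(230.8), np.float64(49.4)))
```

View pics/v89.png

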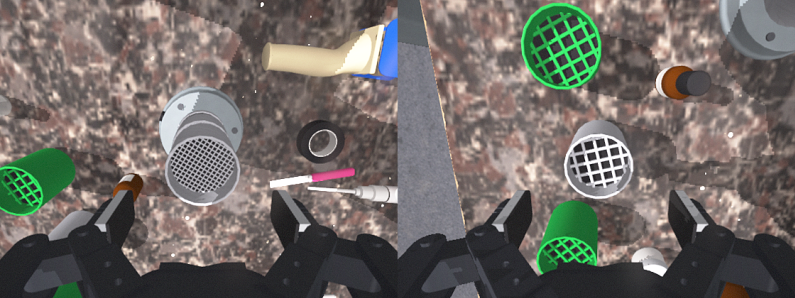

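Left: the fine sieve is seated and centred on the pan, rim at (285,241). Right: the grey coarse sieve's rim is centred at about (284,234), which is roughly (450,−290). The green ones and the dropper are clear of the x-aligned fingers.

Emit:
drive_tool:
  commands:
    - {"tx": -2, "ty": -0.5, "tz": 20, "rx": 0, "ry": 0, "rz": 0, "hand": 1}
    - {"tx": 0, "ty": 0, "tz": 25, "rx": 0, "ry": 0, "rz": 0, "hand": 1}
    - {"tx": 0, "ty": 0, "tz": 25, "rx": 0, "ry": 0, "rz": 0, "hand": 1}
    - {"tx": 0, "ty": 0, "tz": 19, "rx": 0, "ry": 0, "rz": 0, "hand": 1}
    - {"tx": 0, "ty": 0, "tz": 10, "rx": 0, "ry": 0, "rz": 0, "hand": 1}
    - {"tx": 0, "ty": 0, "tz": 0, "rx": 0, "ry": 0, "rz": 0, "hand": 1}
    - {"tx": 0, "ty": 0, "tz": 0, "rx": 0, "ry": 0, "rz": 0, "hand": 0}
    - {"tx": 0, "ty": 0, "tz": 0, "rx": 0, "ry": 0, "rz": 0, "hand": 0}
    - {"tx": 0, "ty": 0, "tz": 0, "rx": 0, "ry": 0, "rz": 0, "hand": 0}
    - {"tx": 0, "ty": 0, "tz": 0, "rx": 0, "ry": 0, "rz": 0, "hand": 0}
    - {"tx": 0, "ty": 0, "tz": 0, "rx": 0, "ry": 0, "rz": 0, "hand": 0}

```text
t: 16.05
ee_pos: [450.4, -290.7, 68.9]
tcp_rot: [3.14, 0.002, 1.571]
contact_force: [-0.7, -0.2, 5.5]
opening: 0.736
```

Emit:
drive_tool:
  commands:
    - {"tx": 0, "ty": 0, "tz": -10, "rx": 0, "ry": 0, "rz": 0, "hand": 0}
    - {"tx": 0, "ty": 0, "tz": -30, "rx": 0, "ry": 0, "rz": 0, "hand": 0}
    - {"tx": 0, "ty": 0, "tz": -40, "rx": 0, "ry": 0, "rz": 0, "hand": 0}
    - {"tx": 0, "ty": 0, "tz": -40, "rx": 0, "ry": 0, "rz": 0, "hand": 0}
    - {"tx": 10, "ty": 12, "tz": -40, "rx": 0, "ry": 0, "rz": 0, "hand": 0}
    - {"tx": 24, "ty": 29, "tz": -16, "rx": 0, "ry": 0, "rz": 0, "hand": 0}
    - {"tx": 26, "ty": 32, "tz": 0, "rx": 0, "ry": 0, "rz": 0, "hand": 0}
    - {"tx": 26, "ty": 32, "tz": 0, "rx": 0, "ry": 0, "rz": 0, "hand": 0}
    - {"tx": 26, "ty": 32, "tz": 0, "rx": 0, "ry": 0, "rz": 0, "hand": 0}
    - {"tx": 22, "ty": 28, "tz": 0, "rx": 0, "ry": 0, "rz": 0, "hand": 0}
    - {"tx": 12, "ty": 16, "tz": 0, "rx": 0, "ry": 0, "rz": 0, "hand": 0}
    - {"tx": 6, "ty": 6, "tz": 0, "rx": 0, "ry": 0, "rz": 0, "hand": 0}

```text
t: 17.25
ee_pos: [637.7, -136.6, 243.7]
tcp_rot: [3.141, -0.0, 1.573]
contact_force: [-0.3, -0.4, -1.6]
opening: 0.734
```

Emit:
drive_tool:
  commands:
    - {"tx": 0, "ty": 0, "tz": 10, "rx": 0, "ry": 0, "rz": 0, "hand": 0}
    - {"tx": 0, "ty": 0, "tz": 0, "rx": 0, "ry": 0, "rz": 0, "hand": 0}
    - {"tx": 0, "ty": 0, "tz": 0, "rx": 0, "ry": 0, "rz": 0, "hand": 0}

```text
t: 17.55
ee_pos: [636.0, -139.0, 233.2]
tcp_rot: [-3.141, -0.0, 1.57]
contact_force: [0.2, -0.6, -2.8]
opening: 0.738
```

```bash
python3 - <<'E'
from h import *
g=cam("wrist"); np.save("pics/w10.npy",g,allow_pickle=True)
s=bot.state(); print(s["ee_pos"],s["tcp_rot"],s["t"],s["contact_force"]); X=np.array(s["ee_pos"])+[0,2,15];print(proj(g,X),circ(g,X,64))
b=cam("scene"); np.save("pics/s10.npy",b,allow_pickle=True)
cv2.imwrite("pics/v10.png",np.hstack([cv2.resize(g["pixels"],None,fx=.7,fy=.7),cv2.resize(b["pixels"][100:260,260:420],(294,294),interpolation=2)])[:,:,::-1])
E
```

```text
[ 636.20342511 -139.00866963  233.54178973] [-3.14144341e+00  1.05513898e-04  1.57000981e+00] 17.6 [ 0.00761134 -0.42105215 -0.81448127]
[285.08798889 320.76935224] ([(np.float32(283.0), np.float32(329.0), np.float32(83.1)), (np.float32(287.0), np.float32(331.0), np.float32(84.5)), (np.float32(281.0), np.float32(304.0), np.float32(85.4)), (np.float32(290.0), np.float32(267.0), np.float32(82.3)), (np.float32(293.0), np.float32(260.0), np.float32(91.2))], (np.float64(285.1), np.float64(320.8), np.float64(88.3)))
```

View pics/v10.png

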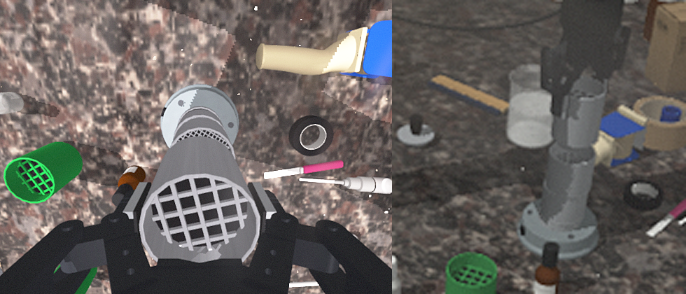

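The coarse sieve hangs upright over the fine sieve, rim centre about (287,316), which matches the fine sieve's offset when it was held. I'll lower it.

Emit:
drive_tool:
  commands:
    - {"tx": 0.5, "ty": 0.5, "tz": 5, "rx": 0, "ry": 0, "rz": 0, "hand": 0}
    - {"tx": 0, "ty": 0, "tz": 8, "rx": 0, "ry": 0, "rz": 0, "hand": 0}
    - {"tx": 0, "ty": 0, "tz": 6, "rx": 0, "ry": 0, "rz": 0, "hand": 0}
    - {"tx": 0, "ty": 0, "tz": 4, "rx": 0, "ry": 0, "rz": 0, "hand": 0}
    - {"tx": 0, "ty": 0, "tz": 1, "rx": 0, "ry": 0, "rz": 0, "hand": 0}
    - {"tx": 0, "ty": 0, "tz": 1, "rx": 0, "ry": 0, "rz": 0, "hand": 0}
    - {"tx": 0, "ty": 0, "tz": 0, "rx": 0, "ry": 0, "rz": 0, "hand": 0}

```text
t: 18.35
ee_pos: [637.4, -137.6, 208.4]
tcp_rot: [3.141, 0.0, 1.571]
contact_force: [0.4, -0.1, -2.8]
opening: 0.734
```

Emit:
drive_tool:
  commands:
    - {"tx": 0, "ty": 0, "tz": 1, "rx": 0, "ry": 0, "rz": 0, "hand": 0}
    - {"tx": 0, "ty": 0, "tz": 0, "rx": 0, "ry": 0, "rz": 0, "hand": 0}

```text
t: 18.55
ee_pos: [637.3, -137.6, 207.3]
tcp_rot: [3.141, 0.0, 1.571]
contact_force: [1.0, 0.3, -1.3]
opening: 0.733
```

Emit:
drive_tool:
  commands:
    - {"tx": 0, "ty": 0, "tz": 1, "rx": 0, "ry": 0, "rz": 0, "hand": 0}
    - {"tx": 0, "ty": 0, "tz": 0, "rx": 0, "ry": 0, "rz": 0, "hand": 0}

```text
t: 18.75
ee_pos: [637.5, -137.7, 206.9]
tcp_rot: [3.14, 0.0, 1.571]
contact_force: [0.2, 0.1, 1.8]
opening: 0.735
```

Emit:
drive_tool:
  commands:
    - {"tx": 0, "ty": 0, "tz": 0.5, "rx": 0, "ry": 0, "rz": 0, "hand": 0}
    - {"tx": 0, "ty": 0, "tz": 0, "rx": 0, "ry": 0, "rz": 0, "hand": 1}
    - {"tx": 0, "ty": 0, "tz": 0, "rx": 0, "ry": 0, "rz": 0, "hand": 1}
    - {"tx": 0, "ty": 0, "tz": 0, "rx": 0, "ry": 0, "rz": 0, "hand": 1}
    - {"tx": 0, "ty": 0, "tz": 0, "rx": 0, "ry": 0, "rz": 0, "hand": 1}
    - {"tx": 0, "ty": 0, "tz": -10, "rx": 0, "ry": 0, "rz": 0, "hand": 1}
    - {"tx": 0, "ty": 0, "tz": -30, "rx": 0, "ry": 0, "rz": 0, "hand": 1}
    - {"tx": 0, "ty": 0, "tz": -35, "rx": 0, "ry": 0, "rz": 0, "hand": 1}
    - {"tx": 0, "ty": 0, "tz": 0, "rx": 0, "ry": 0, "rz": 0, "hand": 1}
    - {"tx": 0, "ty": 0, "tz": 0, "rx": 0, "ry": 0, "rz": 0, "hand": 1}

```text
t: 19.75
ee_pos: [637.4, -137.6, 281.8]
tcp_rot: [3.14, 0.001, 1.571]
contact_force: [0.3, 0.3, -0.3]
opening: 1.0
```

```bash
python3 - <<'E'
from h import *
g=cam("wrist"); np.save("pics/w11.npy",g,allow_pickle=True)
s=bot.state(); print(s["ee_pos"],s["t"],s["contact_force"]); print(circ(g,[637,-135,222],64))
E
```

```text
[ 637.17701633 -137.5454446   280.61480796] 19.8 [ 0.32171077  1.3845348  -0.97161546]
([(np.float32(285.0), np.float32(242.0), np.float32(51.4)), (np.float32(288.0), np.float32(231.0), np.float32(58.2)), (np.float32(279.0), np.float32(253.0), np.float32(58.2)), (np.float32(295.0), np.float32(263.0), np.float32(52.4)), (np.float32(255.0), np.float32(249.0), np.float32(54.4))], (np.float64(283.7), np.float64(240.0), np.float64(55.2)))
```

Emit:
drive_tool:
  commands:
    - {"tx": 20, "ty": 0, "tz": -5, "rx": 0, "ry": 0, "rz": 0, "hand": 1}
    - {"tx": 38, "ty": -1, "tz": 0, "rx": 0, "ry": 0, "rz": 0, "hand": 1}
    - {"tx": 38, "ty": -1, "tz": 0, "rx": 0, "ry": 0, "rz": 0, "hand": 1}
    - {"tx": 38, "ty": -1, "tz": 0, "rx": 0, "ry": 0, "rz": 0, "hand": 1}
    - {"tx": 38, "ty": -1, "tz": 10, "rx": 0, "ry": 0, "rz": 0, "hand": 1}
    - {"tx": 38, "ty": -1, "tz": 25, "rx": 0, "ry": 0, "rz": 0, "hand": 1}
    - {"tx": 38, "ty": -1, "tz": 25, "rx": 0, "ry": 0, "rz": 0, "hand": 1}
    - {"tx": 38, "ty": -1, "tz": 25, "rx": 0, "ry": 0, "rz": 0, "hand": 1}
    - {"tx": 38, "ty": -1, "tz": 25, "rx": 0, "ry": 0, "rz": 0, "hand": 1}
    - {"tx": 8, "ty": 0, "tz": 25, "rx": 0, "ry": 0, "rz": 0, "hand": 1}
    - {"tx": 0, "ty": 0, "tz": 0, "rx": 0, "ry": 0, "rz": 0, "hand": 1}
    - {"tx": 0, "ty": 0, "tz": 0, "rx": 0, "ry": 0, "rz": 0, "hand": 1}

```text
t: 21.0
ee_pos: [629.0, 194.5, 151.2]
tcp_rot: [-3.141, 0.0, 1.572]
contact_force: [-0.5, -0.3, 0.4]
opening: 0.998
```

```bash
python3 - <<'E'
from h import *
g=cam("wrist"); np.save("pics/w12.npy",g,allow_pickle=True)
s=bot.state(); print(s["ee_pos"],s["tcp_rot"],s["t"],s["contact_force"]); print(proj(g,[630,197,46]),proj(g,[630,197,14]))
a=np.load("pics/w11.npy",allow_pickle=True).item()
cv2.imwrite("pics/v12.png",cv2.resize(np.hstack([a["pixels"],g["pixels"]])[:,:,::-1],None,fx=.71,fy=.71,interpolation=cv2.INTER_AREA))
E
```

```text
[629.52742482 193.96805795 152.11547358] [ 3.14014645e+00 -7.07840646e-06  1.57075929e+00] 21.05 [ 0.67177947 -0.35347934 -0.1748331 ]
[286.17151833 215.94206695] [286.02380939 203.57409626]
```

View pics/v12.png

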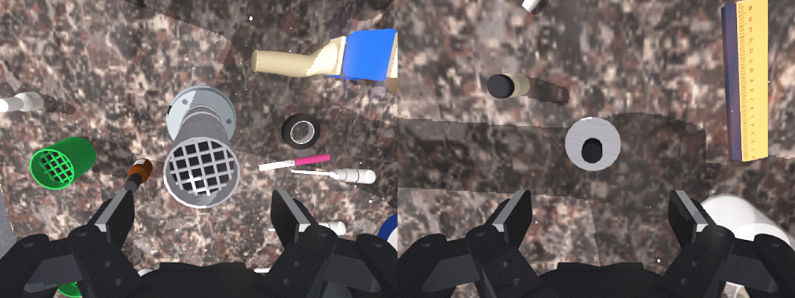

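Left: the coarse sieve is seated and centred, rim at (284,244). Right: the cover's disc is at (275,203) and its knob top at (274,214), so both give about (621.5,197.5). The vial is clear.

Emit:
drive_tool:
  commands:
    - {"tx": 3, "ty": -8, "tz": 10, "rx": 0, "ry": 0, "rz": 0, "hand": 1}
    - {"tx": 0, "ty": 0, "tz": 30, "rx": 0, "ry": 0, "rz": 0, "hand": 1}
    - {"tx": 0, "ty": 0, "tz": 30, "rx": 0, "ry": 0, "rz": 0, "hand": 1}
    - {"tx": 0, "ty": 0, "tz": 25, "rx": 0, "ry": 0, "rz": 0, "hand": 1}
    - {"tx": 0, "ty": 0, "tz": 10, "rx": 0, "ry": 0, "rz": 0, "hand": 1}
    - {"tx": 0, "ty": 0, "tz": 0, "rx": 0, "ry": 0, "rz": 0, "hand": 0}
    - {"tx": 0, "ty": 0, "tz": 0, "rx": 0, "ry": 0, "rz": 0, "hand": 0}
    - {"tx": 0, "ty": 0, "tz": 0, "rx": 0, "ry": 0, "rz": 0, "hand": 0}
    - {"tx": 0, "ty": 0, "tz": 0, "rx": 0, "ry": 0, "rz": 0, "hand": 0}
    - {"tx": 0, "ty": 0, "tz": 0, "rx": 0, "ry": 0, "rz": 0, "hand": 0}
    - {"tx": 0, "ty": 0, "tz": 0, "rx": 0, "ry": 0, "rz": 0, "hand": 0}
    - {"tx": 0, "ty": 0, "tz": 0, "rx": 0, "ry": 0, "rz": 0, "hand": 0}

```text
t: 22.25
ee_pos: [621.6, 197.4, 46.9]
tcp_rot: [3.14, -0.0, 1.571]
contact_force: [-1.5, -0.5, 6.3]
opening: 0.239
```

Emit:
drive_tool:
  commands:
    - {"tx": 0, "ty": 0, "tz": -10, "rx": 0, "ry": 0, "rz": 0, "hand": 0}
    - {"tx": 0, "ty": 0, "tz": -30, "rx": 0, "ry": 0, "rz": 0, "hand": 0}
    - {"tx": 0, "ty": 0, "tz": -40, "rx": 0, "ry": 0, "rz": 0, "hand": 0}
    - {"tx": 0, "ty": 0, "tz": -40, "rx": 0, "ry": 0, "rz": 0, "hand": 0}
    - {"tx": 0, "ty": 0, "tz": -40, "rx": 0, "ry": 0, "rz": 0, "hand": 0}
    - {"tx": -5, "ty": 0, "tz": -40, "rx": 0, "ry": 0, "rz": 0, "hand": 0}
    - {"tx": -25, "ty": 2, "tz": -30, "rx": 0, "ry": 0, "rz": 0, "hand": 0}
    - {"tx": -35, "ty": 2, "tz": -10, "rx": 0, "ry": 0, "rz": 0, "hand": 0}
    - {"tx": -35, "ty": 2, "tz": 0, "rx": 0, "ry": 0, "rz": 0, "hand": 0}
    - {"tx": -35, "ty": 2, "tz": 0, "rx": 0, "ry": 0, "rz": 0, "hand": 0}
    - {"tx": -35, "ty": 2, "tz": 0, "rx": 0, "ry": 0, "rz": 0, "hand": 0}
    - {"tx": -35, "ty": 2, "tz": 0, "rx": 0, "ry": 0, "rz": 0, "hand": 0}

```text
t: 23.45
ee_pos: [632.9, -8.9, 286.3]
tcp_rot: [3.142, -0.0, 1.571]
contact_force: [-0.6, -0.8, -0.8]
opening: 0.239
```

Emit:
drive_tool:
  commands:
    - {"tx": -35, "ty": 1, "tz": 0, "rx": 0, "ry": 0, "rz": 0, "hand": 0}
    - {"tx": -35, "ty": 1, "tz": 0, "rx": 0, "ry": 0, "rz": 0, "hand": 0}
    - {"tx": -30, "ty": 1, "tz": 0, "rx": 0, "ry": 0, "rz": 0, "hand": 0}
    - {"tx": -20, "ty": 1, "tz": 0, "rx": 0, "ry": 0, "rz": 0, "hand": 0}
    - {"tx": -8, "ty": 0, "tz": 0, "rx": 0, "ry": 0, "rz": 0, "hand": 0}
    - {"tx": 0, "ty": 0, "tz": 0, "rx": 0, "ry": 0, "rz": 0, "hand": 0}
    - {"tx": 0, "ty": 0, "tz": 0, "rx": 0, "ry": 0, "rz": 0, "hand": 0}

```text
t: 24.15
ee_pos: [637.4, -134.4, 286.0]
tcp_rot: [3.141, -0.0, 1.572]
contact_force: [0.5, 0.1, -0.3]
opening: 0.241
```

```bash
python3 - <<'E'
from h import *
g=cam("wrist"); np.save("pics/w13.npy",g,allow_pickle=True)
s=bot.state(); print(s["ee_pos"],s["tcp_rot"],s["t"],s["contact_force"],s["opening"]); X=np.array(s["ee_pos"])+[0,2,-33];print(proj(g,X),proj(g,X+[32,0,0]),proj(g,X+[0,32,0]))
b=cam("scene"); np.save("pics/s13.npy",b,allow_pickle=True)
cv2.imwrite("pics/v13.png",np.hstack([cv2.resize(g["pixels"],None,fx=.7,fy=.7),cv2.resize(b["pixels"][80:240,270:430],(294,294),interpolation=2)])[:,:,::-1])
E
```

```text
[ 637.42408537 -134.22004609  285.99402797] [ 3.14145849e+00 -2.88654415e-04  1.57275219e+00] 24.2 [-0.57837208  0.29195736 -1.24957701] 0.23835110022934564
[284.61663795 261.30612533] [348.30742022 261.3802496 ] [284.70675768 199.82366484]
```

View pics/v13.png

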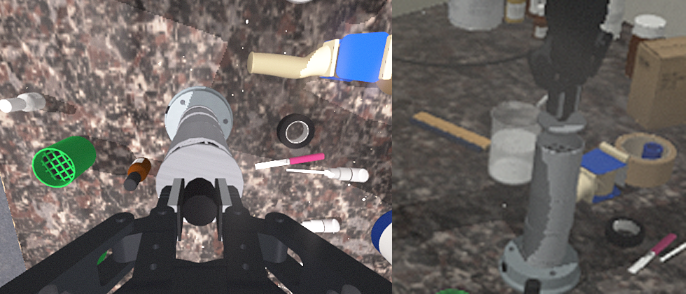

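The cover is held level above the coarse sieve. Its disc spans columns 158–243 in the 0.7x view, so x is centred; y needs about −4 mm.

Emit:
drive_tool:
  commands:
    - {"tx": -4, "ty": 0, "tz": 5, "rx": 0, "ry": 0, "rz": 0, "hand": 0}
    - {"tx": 0, "ty": 0, "tz": 8, "rx": 0, "ry": 0, "rz": 0, "hand": 0}
    - {"tx": 0, "ty": 0, "tz": 6, "rx": 0, "ry": 0, "rz": 0, "hand": 0}
    - {"tx": 0, "ty": 0, "tz": 4, "rx": 0, "ry": 0, "rz": 0, "hand": 0}
    - {"tx": 0, "ty": 0, "tz": 2, "rx": 0, "ry": 0, "rz": 0, "hand": 0}
    - {"tx": 0, "ty": 0, "tz": 0, "rx": 0, "ry": 0, "rz": 0, "hand": 0}
    - {"tx": 0, "ty": 0, "tz": 0, "rx": 0, "ry": 0, "rz": 0, "hand": 0}

```text
t: 24.95
ee_pos: [637.4, -139.6, 261.0]
tcp_rot: [3.141, 0.0, 1.571]
contact_force: [1.2, -0.1, -0.6]
opening: 0.246
```

Emit:
drive_tool:
  commands:
    - {"tx": 0, "ty": 0, "tz": 1, "rx": 0, "ry": 0, "rz": 0, "hand": 0}
    - {"tx": 0, "ty": 0, "tz": 1, "rx": 0, "ry": 0, "rz": 0, "hand": 0}
    - {"tx": 0, "ty": 0, "tz": 0, "rx": 0, "ry": 0, "rz": 0, "hand": 0}

```text
t: 25.25
ee_pos: [637.4, -139.6, 259.0]
tcp_rot: [3.141, 0.0, 1.571]
contact_force: [-0.6, 0.1, 0.3]
opening: 0.241
```

Emit:
drive_tool:
  commands:
    - {"tx": 0, "ty": 0, "tz": 1, "rx": 0, "ry": 0, "rz": 0, "hand": 0}
    - {"tx": 0, "ty": 0, "tz": 0, "rx": 0, "ry": 0, "rz": 0, "hand": 0}

```text
t: 25.45
ee_pos: [637.5, -139.7, 258.8]
tcp_rot: [3.14, 0.001, 1.571]
contact_force: [-0.2, 0.2, 4.4]
opening: 0.241
```

Emit:
drive_tool:
  commands:
    - {"tx": 0, "ty": 0, "tz": 0, "rx": 0, "ry": 0, "rz": 0, "hand": 1}
    - {"tx": 0, "ty": 0, "tz": 0, "rx": 0, "ry": 0, "rz": 0, "hand": 1}
    - {"tx": 0, "ty": 0, "tz": 0, "rx": 0, "ry": 0, "rz": 0, "hand": 1}
    - {"tx": 0, "ty": 0, "tz": 0, "rx": 0, "ry": 0, "rz": 0, "hand": 1}
    - {"tx": 0, "ty": 0, "tz": 0, "rx": 0, "ry": 0, "rz": 0, "hand": 1}
    - {"tx": 0, "ty": 0, "tz": 0, "rx": 0, "ry": 0, "rz": 0, "hand": 1}
    - {"tx": 0, "ty": 0, "tz": -10, "rx": 0, "ry": 0, "rz": 0, "hand": 1}
    - {"tx": 0, "ty": 0, "tz": -20, "rx": 0, "ry": 0, "rz": 0, "hand": 1}
    - {"tx": 0, "ty": 0, "tz": -25, "rx": 0, "ry": 0, "rz": 0, "hand": 1}
    - {"tx": 0, "ty": 0, "tz": -10, "rx": 0, "ry": 0, "rz": 0, "hand": 1}
    - {"tx": 0, "ty": 0, "tz": 0, "rx": 0, "ry": 0, "rz": 0, "hand": 1}
    - {"tx": 0, "ty": 0, "tz": 0, "rx": 0, "ry": 0, "rz": 0, "hand": 1}

```text
t: 26.65
ee_pos: [637.2, -139.6, 321.8]
tcp_rot: [-3.14, -0.001, 1.571]
contact_force: [0.5, 0.0, 0.0]
opening: 0.998
```

```bash
python3 - <<'E'
from h import *
g=cam("wrist")
s=bot.state(); print(s["ee_pos"],s["tcp_rot"],s["t"],s["contact_force"]); print(proj(g,[637,-136,226]),proj(g,[637,-136,258]))
b=cam("scene"); p=[proj(b,[635,-136,z]) for z in (42,92,148,222,226,258)]; print(np.round(p,1).tolist())
cv2.imwrite("pics/v14.png",np.hstack([cv2.resize(g["pixels"],None,fx=.7,fy=.7),cv2.resize(b["pixels"][100:300,250:450],(294,294),interpolation=2)])[:,:,::-1])
E
```

```text
[ 637.10063471 -139.54269917  321.44267825] [-3.13957376e+00 -7.72922693e-04  1.57126068e+00] 26.7 [ 1.24353657 -0.52035791 -0.02706823]
[284.52714511 218.85114242] [284.43220582 236.11274136]
[[351.6, 216.0], [353.7, 200.7], [356.2, 182.6], [359.8, 157.0], [360.0, 155.5], [361.7, 143.8]]
```

View pics/v14.png

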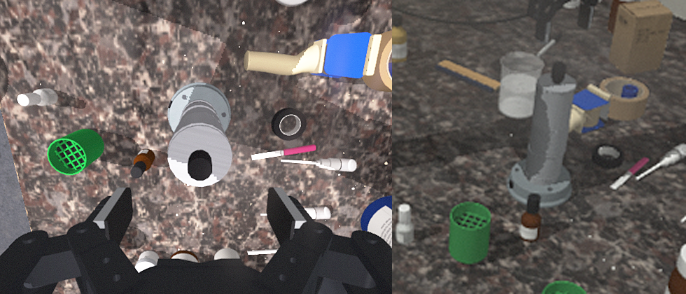

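The stack stands straight. The disc is at (285,218) and the knob top at (286,234), within about 2 px of what a seated cover at z 226/258 should give. The bottles are upright and the gripper is clear.

```bash
python3 -c "
from station import bot
print(bot.finish_job())"
```

```text
the job is handed in; nothing more can be done
None
```

I built the stack on the shaker base in the required order (pan, fine sieve, coarse sieve, cover), let go of it and handed the job in at about 27 s. `bot.finish_job()` gives no verdict, so the outcome rests on my own checks.

- **Seating:** each piece stopped with a light push (1.8–8.6 N) within 0.1 mm of the height worked out from its grasp and the sizes given. The last recorded tool height was 83.4 mm for the pan, 137.3 mm for the fine sieve, 206.9 mm for the coarse sieve and 258.8 mm for the cover.
- **Final pictures:** the stack stands straight. The disc and knob appear within about 2 pixels of where a seated cover should be (top at z 258 mm).
- **Bottles:** all three looked in place and upright whenever they were in view. The dropper and white dropper are in the last pictures. I last saw the vial just before gripping the cover, and I did not measure any bottle's shift.
- **Release:** the gripper is open and about 60 mm above where it let go of the knob.

**Where measurements disagreed:** the wrist camera put the first things measured about 5–8 mm further in +y than the fixed cameras did. My hand-picked points in the coarse top view probably explain part of that. I placed everything with the wrist camera alone, so a constant offset cancels out. The two-view height checks also came out up to about 6 mm off the given heights, so I relied on the given heights and the contact force instead.

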